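# Seat and bolt a mast spigot in its adjustable foot

## Task

Take the square-headed spigot from the plywood rack and gently work its hexagonal foot into the hexagonal hole of the seat inside the grey mast foot, feeling for it until it drops fully home with its flange flat on the seat; until it is home never press it on the mast foot or seat with as much as 30 N. Only then slide the bolt fully across over the flange, and let go. Leave the two other fittings in the rack.

Things in the scene. Friction and masses are not known exactly. Their poses are not given: they have to be found in the camera images.
- spigot_mid (a point): centre of the square head of the spigot (loose aluminium, 0.14-0.26 kg, upright in a rack hole), 50 mm above its bottom. From the bottom: nose 22 mm dia, 7 high, tip tapering to 16; hexagon 30 across flats, 9 high; flange 60 dia, 6 thick; square head 22 x 22, 56 high. x, y square to the head's faces; two of the hexagon's flats face +x and -x
- foot: mast foot: grey metal, immovable, 90 x 90 mm, origin at the centre of its underside, axes along its sides. Its pocket is 72 mm square inside, walls 9 mm thick, tops 28 mm above the table. On its +y side a bolt track 46 mm wide, up to 39 mm high, reaching 145 mm from the centre
- pocket (a point): centre of the pocket, 24 mm above the table, level with the top of the steel seat that lies in it, locked: 18 mm thick, hexagonal hole right through, 32 mm across flats. Unmeasured: the hole's centre is up to 3.5 mm off this point in x and in y, and the hole is turned up to 30 degrees either way (at 0 two flats face +x and -x). Axes as the foot's
- pin_tall_mid (a point): another aluminium fitting in the rack, to be left there: round head 24 mm dia, 52 mm high, on a 60 mm flange. The point is the centre of its head
- pin_short_mid (a point): another aluminium fitting in the rack, to be left there: round head 32 mm dia, 28 mm high, on a 60 mm flange. The point is the centre of its head
- rack: plywood rack 80 x 256 mm, 24 mm high, immovable; three holes 43 mm dia in a row along its y, 83 mm apart, the middle one at its centre. The three fittings stand in them, flanges on its top face, any in any hole. Origin at the centre of its underside
- bolt (a joint): travel in m of the steel bolt on the foot's track: 0 to 0.006 at the start (open, at 0 its tip is 60 mm from the pocket's centre), 0.038 fully across. It slides along the foot's -y, takes about 2 N, stays where left. 24 mm wide, underside 8.5 mm above the seat's top, 6 thick: it passes over the flange only when the spigot is home
- bolt_knob (a point): on the axis of the bolt's upright knob, 60 mm above the table: steel post 14 mm dia from 39 to 69 mm above the table, black cap 20 mm dia up to 77 mm. Moves with the bolt; at travel 0 it is 112 mm from the pocket's centre along the foot's +y. Axes as the foot's: shuts towards -y
- spigot: the same spigot, origin at the centre of the nose's bottom, z up. Home: its flange lies on the seat, the origin 16 mm below the seat's top (7 below while only the nose is in and the hexagon rests on the seat; level with it while the nose is still outside)
There are look-alikes about, which are no part of the job. What is shaped like the spigot but green or red is not meant.

How it is judged:
By the outcome, as a careful person would: the job done as asked, in the order asked, and still so for the second after the job is handed in, with the robot touching nothing.
It also fails if it takes over 66 s, if anything falls off the work surface, if the arm or the gripper's body presses on something with over 40 N, if the wrist force passes 120 N, or if a joint passes its speed limit or range.

## Robot

A 7-joint arm with a two-finger parallel gripper is mounted at the origin on the work surface. World frame = base frame: x ahead of the robot, y to its left, z up, the work surface at z = 0. Lengths are in m, angles in rad, forces in N, time in s.
With the tool pointing down it reaches from about 0.4 to 0.875 m from the base axis. Payload 19.3 kg.
Tool frame: the origin (TCP) lies on the mounting face of the last link; the fingertips stand 173 mm ahead of it and the grasp point (between the pads) lies 155 mm ahead of it; x points along the fingers, y is the direction in which the jaws open and shut, and the axes are right-handed (so a half turn about x gives the same grasp; the last joint's range is limited). The gripper opens to 85 mm and grips with 20 to 120 N. Pads are 22 mm wide; open, the fingers measure 114 mm over their backs; the gripper's body (76 mm by 85 mm) begins 54 mm behind the grasp point. The pads swing forward as they close: fully open they stand 13 mm farther back than shut.
Start: joints at [-1.342, 0.521, -0.036, 1.599, 0.021, 1.021, -0.113], TCP at [0.184, 0.597, 0.405] pointing down, gripper open.
Joint ranges: [-2.91, 2.91], [-0.3, 2.13], [-1.5, 1.42], [0.17, 2.43], [-1.26, 4.41], [0.16, 1.93], [-2.52, 2.52]. Speed limits (rad/s): [1.89, 1.89, 2.39, 2.39, 3.01, 3.01, 3.01].

## Interface

Orientations are given as a unit quaternion [x, y, z, w].
In Python, from workcell import bot gives the robot as it stands.
- The arm moves only by the tool apply_moves, never from a script. Its arguments are lists of equal length, an entry for each row: "fingers": the finger opening in cm, from 0 to 8.54; "offset": the shift along the tool's x, y, z in cm, a list of three; "twist": the turn, a rotation vector about the tool's x, y, z in rad, a list of three. A call has 1 to 20 rows; each row is the pose to reach, as a shift and turn from the pose measured when the call began, along the tool's axes at that moment; what a row does not reach only later rows make up. A row lasts 1/10 s, in which the tool goes at most 50 mm and 8.59 degrees, less where a joint would pass 70% of its speed; a pose out of reach is approached as far as the arm can. A call with a gripper value outside its range is refused whole. The fingers move at their own pace and stop on an object; "force" is the grip in N (left out, the last holds). Time passes only in rows, so rows that repeat a pose let the fingers close. It gives the time, the measured TCP pose, the force and the opening at its end, in the units of the state.
- bot.sense(): the state, without advancing time (a new reading comes with each control period).
- bot.get_image(name): name is "scene" or "top" or "wrist"; returns (picture, depth): 420x560x3 uint8, red, green, blue; 420x560 float32, m along the optical axis (not along the pixel's ray), 0 where there is no reading.
- bot.get_calibration(name): a dict with "mtx" (3x3 intrinsics, pixels), "R" (3x3) and "t" (3): a world point X has camera coordinates R X + t. Camera axes: x right, y down, z forward; pixel columns grow to the right and rows downward; lengths in m; the calibration is good to about 2 mm. A picture is of the moment at which its call begins: read the wrist's pose just before it. get_calibration takes no time and is no camera call; for the wrist camera it gives the pose at the moment of the call.
- bot.close_job(): hands the job in, once; it reports no verdict.
Trained networks look in the newest picture that a camera, given by its name, has taken for a name from the list of things; names that differ only in an ending like _2 or _b are one class to them, and where a whole thing is asked for, a point or a joint stands for the part that bears it (a point fixed in the world has none). Each returns a list of dicts, best first, with "conf" (0 to 1); they miss things now and then, are a little off and sometimes report something else, mostly with a low value. They report only what shows in the picture. A call takes as long as a camera call. They do not tell look-alikes from the thing itself.
- bot.trace(camera, label): "region" (420x560 bool, what is visible of it).
- bot.pinpoint(camera, label): "centre" ([x, y, z] in m, in world coordinates, good to about 4 mm: a listed point, or the origin of a listed thing).
The state is a dict: "clock": time; "q": joint angles; "dq": joint speeds; "tau": joint torques, N m; "ee_pos": TCP position; "eef_rot": TCP orientation; "force": force on the tool from outside, world axes, zero at the start; "wrist_torque": the same for the moment, N m; "grip_width": finger opening in m.
Only numpy, scipy, OpenCV 4.12 (cv2) and the standard library are available. Lean on these libraries where they do the work, as an engineer would, in place of code of your own. Each camera call takes 0.05 s, during which the arm holds its last target. There are 200 camera calls.

## Working session

There is one attempt and no reset: what is moved stays moved. The work goes in short steps, Python scripts to look and compute and a tool call to move; the robot and the scene stay as the last step left them, time stands still between calls to the robot, and variables do not carry over. Pictures are saved under pics/ and viewed, about 8 in all and at most 12, crops included, and the job is handed in when it is done.

Besides the shell and the picture viewer there is one more tool, called after "Call:" as a command line: name --argument value ..., lists and objects as JSON in quotes. apply_moves: Moves the arm, as the interface text tells. Its arguments: {"type":"object","properties":{"fingers":{"type":"array","items":{"type":"number"}},"offset":{"type":"array","items":{"type":"array","items":{"type":"number"}}},"twist":{"type":"array","items":{"type":"array","items":{"type":"number"}}},"force":{"type":"number"}},"required":["fingers","offset","twist"]}

```bash
ls; mkdir -p pics
cat > h.py <<'E'
import numpy as np, cv2, json
from scipy.spatial.transform import Rotation as Rn
from workcell import bot
def snap(n,f=None):
    im,d=bot.get_image(n)
    if f: cv2.imwrite('pics/'+f,im[:,:,::-1])
    return im,d
def cal(n):
    c=bot.get_calibration(n); return np.array(c['mtx']),np.array(c['R']),np.array(c['t'])
def proj(n,X):
    K,R,t=cal(n); p=K@(R@np.array(X)+t); return p[:2]/p[2]
def cloud(n,d):
    K,R,t=cal(n); v,u=np.mgrid[:420,:560]
    P=np.stack([(u-K[0,2])/K[0,0]*d,(v-K[1,2])/K[1,1]*d,d],-1)
    return (P-t)@R
E
python3 - <<'E'
from h import *
for n in ('scene','top'):
    im,d=snap(n,n+'1.png')
    K,R,t=cal(n); print(n,(-R.T@t).round(3))
    for l in ('spigot_mid','foot','pocket','pin_tall_mid','pin_short_mid','rack','bolt_knob','bolt'):
        try:
            print(l,[(np.round(r['centre'],3).tolist(),round(r['conf'],2),proj(n,r['centre']).round().tolist()) for r in bot.pinpoint(n,l)])
        except Exception as e: print(l,e)
s=bot.sense();print(s)
E
```

```text
pics
scene [1.035 0.188 0.626]
spigot_mid [([0.569, -0.16, 0.058], 0.93, [192.0, 229.0]), ([0.448, -0.257, 0.053], 0.82, [180.0, 186.0]), ([0.349, -0.124, 0.051], 0.69, [249.0, 173.0]), ([0.465, -0.052, 0.051], 0.61, [260.0, 210.0]), ([0.445, -0.155, 0.052], 0.55, [221.0, 194.0])]
foot [([0.521, 0.151, 0.005], 0.66, [345.0, 266.0])]
pocket [([0.519, 0.153, 0.028], 0.88, [347.0, 258.0])]
pin_tall_mid [([0.565, -0.245, 0.055], 0.89, [157.0, 220.0])]
pin_short_mid [([0.565, -0.328, 0.043], 0.85, [126.0, 215.0]), ([0.523, 0.154, 0.002], 0.6, [346.0, 268.0])]
rack [([0.566, -0.251, 0.001], 0.69, [160.0, 237.0])]
bolt_knob [([0.488, 0.258, 0.058], 0.67, [406.0, 250.0])]
bolt it knows: bolt_knob, foot, pin_short_mid, pin_tall_mid, pocket, rack, spigot, spigot_mid
top [ 0.405 -0.021  0.877]
spigot_mid [([0.564, -0.165, 0.056], 0.86, [346.0, 164.0]), ([0.444, -0.152, 0.048], 0.77, [340.0, 221.0]), ([0.461, -0.056, 0.05], 0.76, [294.0, 212.0]), ([0.35, -0.127, 0.048], 0.72, [328.0, 267.0]), ([0.454, -0.254, 0.046], 0.63, [389.0, 217.0])]
foot [([0.524, 0.149, 0.002], 0.71, [200.0, 185.0])]
poc
[... 372 characters left out ...]
 spigot_mid
{'clock': 0.8, 'q': array([-1.34220419,  0.52140242, -0.03632027,  1.59948575,  0.02119325,
        1.02104454, -0.11277817]), 'dq': array([ 8.01881353e-04,  3.93018214e-04,  1.41254954e-03, -2.21718650e-04,
        4.38397694e-05, -2.32870349e-04,  7.00911181e-04]), 'tau': array([ 1.59488169e-03, -9.26784110e+01,  1.97875902e+00, -3.70251489e+01,
        1.80462498e-02,  1.95274988e-03,  4.80475921e-05]), 'ee_pos': array([0.18399298, 0.59731329, 0.40469415]), 'eef_rot': array([ 0.10526516,  0.69923559, -0.10523285,  0.69922449]), 'force': array([0.01439645, 0.7245557 , 0.45637468]), 'wrist_torque': array([-0.01302138,  0.01516202, -0.00335096]), 'grip_width': 0.0856047207410402}
```

View pics/top1.png

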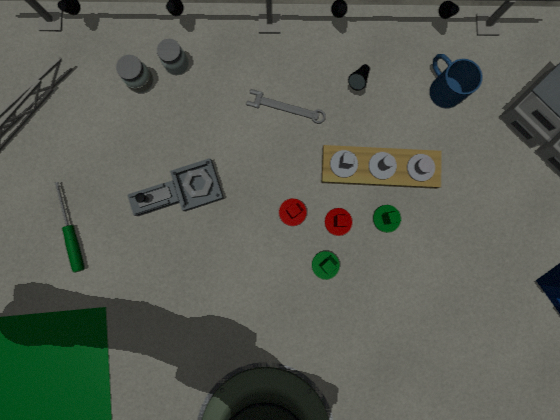

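Run:
```python
import cv2
a=cv2.imread('pics/scene1.png')
c=cv2.resize(a[120:320,90:450],None,fx=2.2,fy=2.2,interpolation=cv2.INTER_CUBIC);cv2.imwrite('pics/scene1c.png',c)
```

```text
(no output)
```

View pics/scene1c.png

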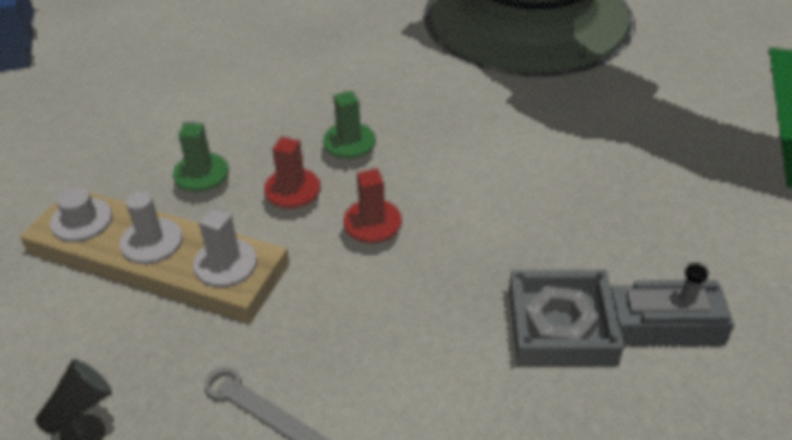

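Candidates in the top picture: the grey square head at (344,163) in the rack, which is the wanted one. The tall pin (382,165) and short pin (421,167) are round and stay. The look-alikes are red at (292,211) and (338,221), and green at (386,218) and (325,264). The foot's hole is at (200,184) and its knob at (143,199).

```bash
cat >> h.py <<'E'
def tool():
    s=bot.sense(); return s['ee_pos'],Rn.from_quat(s['eef_rot']),s
def plan(gp,yaw_deg,tilt=None):
    """offset cm / twist for grasp point gp (world), tool down, jaw axis (tool y) at yaw (mod 180)"""
    p,R,s=tool(); best=None
    for k in (-360,-180,0,180,360):
        a=np.radians(yaw_deg+k); y=np.array([np.cos(a),np.sin(a),0]); x=np.array([0,0,-1.])
        T=Rn.from_matrix(np.stack([x,y,np.cross(x,y)],1))
        if tilt is not None: T=Rn.from_rotvec(tilt)*T
        tw=(R.inv()*T).as_rotvec()
        if best is None or np.linalg.norm(tw)<np.linalg.norm(best[1])-1e-6: best=(T,tw)
    T,tw=best
    tcp=np.array(gp)-T.apply([.155,0,0])
    print('offset cm',(R.inv().apply(tcp-p)*100).round(2).tolist(),'twist',tw.round(4).tolist(),'deg',np.degrees(np.linalg.norm(tw)).round(1))
def where():
    p,R,s=tool(); y=R.apply([0,1,0])
    print('t',round(s['clock'],2),'gp',(p+R.apply([.155,0,0])).round(4).tolist(),'down',R.apply([1,0,0]).round(3).tolist(),'jawyaw',np.degrees(np.arctan2(y[1],y[0])).round(2),'F',s['force'].round(1).tolist(),'M',s['wrist_torque'].round(2).tolist(),'w',round(s['grip_width'],4),'q7',s['q'].round(2).tolist())
E
python3 - <<'E'
from h import *
where()
K,R,t=cal('wrist'); p,Rt,s=tool()
c=-R.T@t
print('cam in tool',Rt.inv().apply(c-p).round(3),'view dir in tool',Rt.inv().apply(R[2]).round(3),K[0,0])
print(cal('scene')[0][0,0])
# foot yaw by rectangle of segmentation in top depth
for n in('top','scene'):
    im,d=snap(n); P=cloud(n,d)
    for l in('foot','spigot'):
        r=bot.trace(n,l)[0]; m=r['region']&(d>0); Q=P[m]
        if l=='foot':
            Q=Q[(Q[:,2]>.02)&(Q[:,2]<.045)]
            print(n,l,cv2.minAreaRect(Q[:,:2].astype(np.float32)),np.percentile(Q[:,2],[5,50,95]))
        else:
            print(n,l,r['conf'],Q.mean(0)); H=Q[Q[:,2]>.07]; print(len(H),cv2.minAreaRect(H[:,:2].astype(np.float32)), H.mean(0))
plan([.52,.153,.20],107)
E
```

```text
t 0.8 gp [0.184, 0.5973, 0.2497] down [-0.0, 0.0, -1.0] jawyaw 72.88 F [0.0, 0.7, 0.5] M [-0.01, 0.02, -0.0] w 0.0856 q7 [-1.34, 0.52, -0.04, 1.6, 0.02, 1.02, -0.11]
cam in tool [ 0.03   0.    -0.079] view dir in tool [0.952 0.001 0.306] 311.9218613437191
388.4824025917093
top foot ((0.5066645741462708, 0.19961829483509064), (0.09058356285095215, 0.1906113624572754), 18.543827056884766) [0.02439472 0.02962171 0.03920164]
top spigot 0.95 [ 0.35230444 -0.12345733  0.03271996]
126 ((0.35290423035621643, -0.12515944242477417), (0.02127838134765625, 0.021303586661815643), 44.74613571166992) [ 0.35280956 -0.12498361  0.07692254]
scene foot ((0.5063576698303223, 0.1993507444858551), (0.09265795350074768, 0.19087380170822144), 18.784414291381836) [0.02165275 0.03067202 0.04088428]
scene spigot 0.91 [ 0.47113552 -0.05343339  0.03961226]
100 ((0.4661545157432556, -0.05478563532233238), (0.022650549188256264, 0.021786563098430634), 38.99657440185547) [ 0.46893165 -0.05372893  0.07733701]
offset cm [4.97, -32.57, 45.19] twist [-0.5956, 0.0, 0.0] deg 34.1
```

Run:
```python
from h import *
plan([.5225,.152,.13],72.9)
```

```text
offset cm [11.97, -32.59, 45.46] twist [-0.0004, 0.0, 0.0] deg 0.0
```

Call:
apply_moves --fingers '[8.5, 8.5, 8.5, 8.5, 8.5, 8.5, 8.5, 8.5, 8.5, 8.5, 8.5, 8.5, 8.5, 8.5, 8.5, 8.5]' --offset '[[1, -3, 4], [2, -6, 8], [3, -9, 12], [4, -12, 16], [5, -15, 20], [6, -18, 24], [7, -21, 28], [8, -24, 32], [9, -27, 36], [10, -30, 40], [11, -32.6, 45.4], [12, -32.6, 45.4], [12, -32.6, 45.4], [12, -32.6, 45.4], [12, -32.6, 45.4], [12, -32.6, 45.4]]' --twist '[[0, 0, 0], [0, 0, 0], [0, 0, 0], [0, 0, 0], [0, 0, 0], [0, 0, 0], [0, 0, 0], [0, 0, 0], [0, 0, 0], [0, 0, 0], [0, 0, 0], [0, 0, 0], [0, 0, 0], [0, 0, 0], [0, 0, 0], [0, 0, 0]]'

```text
clock: 2.7
ee_pos: [0.5215, 0.1531, 0.2852]
eef_rot: [0.105, 0.699, -0.104, 0.699]
force: [0.7, -0.6, -0.0]
grip_width: 0.085
```

Run:
```python
from h import *
where()
im,d=snap('wrist','w1.png'); P=cloud('wrist',d)
np.savez('w1.npz',im=im,d=d,P=P,K=cal('wrist')[0],R=cal('wrist')[1],t=cal('wrist')[2])
for l in('pocket','foot','bolt_knob'): print(l,[(np.round(r['centre'],4).tolist(),round(r['conf'],2)) for r in bot.pinpoint('wrist',l)])
```

```text
t 2.7 gp [0.5216, 0.1532, 0.1302] down [0.0, 0.001, -1.0] jawyaw 72.97 F [0.7, -0.6, -0.0] M [-0.02, -0.04, -0.02] w 0.085 q7 [-0.41, 0.56, 0.02, 1.92, -0.02, 0.67, 0.9]
pocket [([0.5209, 0.1555, 0.0226], 0.84)]
foot [([0.5214, 0.1566, -0.0014], 0.77)]
bolt_knob [([0.4918, 0.2535, 0.0591], 0.9)]
```

View pics/w1.png

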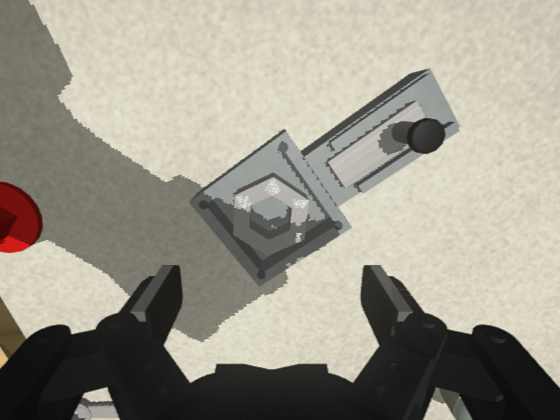

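The wrist view shows the foot with its pocket around (270,215), the hexagon opening inside it, and the knob at (427,135). I'll use depth for the hole.

Run:
```python
from h import *
z=np.load('w1.npz'); im=z['im'];P=z['P'];d=z['d']
np.set_printoptions(linewidth=250)
print('heights mm (0=none)'); print((np.where(d>0,P[...,2],0)[180:255:4,230:315:4]*1000).round().astype(int))
c=cv2.resize(im[170:260,220:330,::-1],None,fx=7,fy=6.6,interpolation=cv2.INTER_CUBIC); 
g=cv2.normalize(c,None,0,255,cv2.NORM_MINMAX); cv2.imwrite('pics/w1c.png',g)
```

```text
heights mm (0=none)
[[29 28 28  7  7  6  7 10 18 24 25 24 25 16  8  7  6  7  7 29 29 28]
 [28  6  7  8  7 10 18 25 23 25 25 24 23 23 22 10  8  6  6  7 28 28]
 [ 7  6  6 10 18 25 24 24 24 24 25 24 23 24 24 24 16  7  7  7  7 30]
 [ 7  6 19 24 25 25 26 25 24 25 25 25 24 25 25 24 25 22 11  6  6 28]
 [ 5  5 24 23 25 25 24 24 23 24  6 25 25 24 24 23 25 25 25 16  5  6]
 [ 6  6 25 25 24 24 25 25  6  7  6  5  6 25 24 25 24 24 25 23  7  6]
 [ 6  6 23 25 25 25  6  7  7  6  7  7  6  8 25 26 25 25 24 25  6  6]
 [ 8  6 23 26 25 25  7  6  6  6  6  7  8  6  7  9 25 25  0 24  7  7]
 [ 6  6 25 25 25  0  7  7  6  6  7  6  6  7  6 12 24 24 25 26  7  8]
 [ 6 24 25 25 25 24  7  6  7  7  6  7  6  6  7 15 25 24 25 24  7  5]
 [ 6 26 25 24 24 21  8  7  6  7  7  7  6  7  6 19 25 24 24 24  8  8]
 [13 25 25 25 24 17 12  6  6  7  7  6  6  7  9 23 23 25 25 25  7  7]
 [20 23 24 24 25 24 20 16 10  8  5  6  9 13 17 24 24 25 25  6  7  9]
 [25 24 24 24 23 24 24 23 17 13 11 15 19 22 25 25 25 25 25  7 12 17]
 [29 24 24 24 25 24 24 25 24 22 19 22 25 25 24 24 26 24 24 16 20 24]
 [29 28 22 15 24 25 24 24 25 25 25 25 25 25 25 24 24 25 25 21 27 28]
 [29 28 28 20 12 24 25 24 24 24 25 24 25 25 24 25 14 20 23 28 29 28]
 [29 29 28 26 19 11  7 23 25 25 25 24 25 26 13 18 22 26 29 28 29 28]
 [ 1 28 29 29 25 18 11  6 24 24 26 23 11 16 19 26 28 28 29 29 29  1]]
```

View pics/w1c.png

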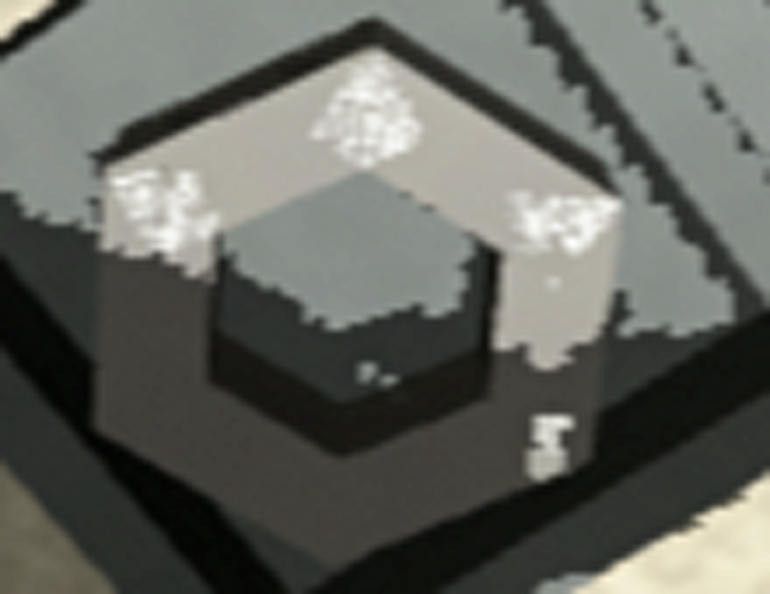

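The hexagonal hole is clear: top of its rim near pixel (271,196), bottom near (269,238). I'll fit it on the seat plane.

```bash
cat >> h.py <<'E'
def hexpts(c,ang,af=.032):
    a=np.radians(ang+30+60*np.arange(6)); return np.array(c)+af/3**.5*np.stack([np.cos(a),np.sin(a)],1)
def fithole(z,c0,zp=.0243):
    from scipy.optimize import minimize
    d,P,K,R,t=(z[k] for k in('d','P','K','R','t'))
    v,u=np.mgrid[:420,:560]; C=-R.T@t
    ray=np.stack([(u-K[0,2])/K[0,0],(v-K[1,2])/K[1,1],np.ones_like(u)],-1)@R
    X=C+ray*((zp-C[2])/ray[...,2])[...,None]; Q=X[...,:2]
    m=(np.hypot(*(Q-np.array(c0)).transpose(2,0,1))<.026)&(d>0)
    q=Q[m]; low=P[...,2][m]<zp-.0022
    def cost(p,af=None):
        af=p[3] if af is None else af
        a=np.radians(p[2]+60*np.arange(6)); n=np.stack([np.cos(a),np.sin(a)])
        s=((q-p[:2])@n).max(1)-af/2
        return np.mean((1/(1+np.exp(s/.0004))-low)**2)
    for af in(None,.032):
        best=min((minimize(cost,[*(np.array(c0)),a,.032],args=(af,),method='Nelder-Mead',options=dict(initial_simplex=np.array([*c0,a,.032])+np.vstack([np.zeros(4),np.diag([.003,.003,10,.002])]),maxiter=600)) for a in range(0,60,12)),key=lambda r:r.fun)
        print('hole',best.x.round(4),'cost',round(best.fun,4),'N',len(q),'low',low.sum())
    return best.x
E
python3 - <<'E'
from h import *
z=np.load('w1.npz')
fithole(z,[.5225,.1535])
P=z['P'];d=z['d']
m=(d>0)&(np.hypot(P[...,0]-.522,P[...,1]-.153)<.075)&(P[...,2]>.0265)&(P[...,2]<.0305)
Q=P[m][:,:2]; e=np.radians(18.6);ax=np.array([np.cos(e),np.sin(e)]);Q=Q[(Q-[.5225,.1535])@[-ax[1],ax[0]]<.046]
print(cv2.minAreaRect(Q.astype(np.float32)))
k=(d>0)&(P[...,2]>.07)&(P[...,2]<.085); print('cap',P[k].mean(0),cv2.minEnclosingCircle(P[k][:,:2].astype(np.float32)))
E
```

```text
hole [5.24400e-01 1.52100e-01 6.85171e+01 3.13000e-02] cost 0.0092 N 3274 low 1299
hole [0.5244 0.1521 8.4326 0.0313] cost 0.0128 N 3274 low 1299
((0.5217189192771912, 0.15389563143253326), (0.09061210602521896, 0.09076472371816635), 18.662425994873047)
cap [0.48609511 0.25513714 0.07645045] ((0.48674073815345764, 0.2561624348163605), 0.01024538278579712)
```

Run:
```python
from h import *
plan([.566,-.163,.155],73)
```

```text
offset cm [-2.5, -28.86, 13.5] twist [-0.0013, 0.0003, -0.0003] deg 0.1
```

Call:
apply_moves --fingers '[8.5, 8.5, 8.5, 8.5, 8.5, 8.5, 8.5, 8.5, 8.5, 8.5]' --offset '[[-2.5, -4, 2], [-2.5, -8, 4], [-2.5, -12, 6], [-2.5, -16, 8], [-2.5, -20, 10], [-2.5, -24, 12], [-2.5, -28.9, 13.5], [-2.5, -28.9, 13.5], [-2.5, -28.9, 13.5], [-2.5, -28.9, 13.5]]' --twist '[[0, 0, 0], [0, 0, 0], [0, 0, 0], [0, 0, 0], [0, 0, 0], [0, 0, 0], [0, 0, 0], [0, 0, 0], [0, 0, 0], [0, 0, 0]]'

```text
clock: 3.9
ee_pos: [0.566, -0.1621, 0.3099]
eef_rot: [0.105, 0.699, -0.104, 0.699]
force: [-0.3, 1.0, 0.5]
grip_width: 0.0849
```

Run:
```python
from h import *
where()
im,d=snap('wrist','w2.png'); P=cloud('wrist',d)
for l in('spigot_mid','pin_tall_mid','rack'): print(l,[(np.round(r['centre'],4).tolist(),round(r['conf'],2),proj('wrist',r['centre']).round().tolist()) for r in bot.pinpoint('wrist',l)])
m=(d>0)&(abs(P[...,2]-.086)<.004)&(np.hypot(P[...,0]-.566,P[...,1]+.163)<.03)
Q=P[m]; print(len(Q),Q.mean(0),cv2.minAreaRect(Q[:,:2].astype(np.float32)))
f=(d>0)&(abs(P[...,2]-.030)<.003)&(np.hypot(P[...,0]-.566,P[...,1]+.163)<.045)
print('flange',cv2.minEnclosingCircle(P[f][:,:2].astype(np.float32)))
r=(d>0)&(abs(P[...,2]-.024)<.002)&(P[...,1]<-.1)&(P[...,0]>.5)&(P[...,0]<.63); print('rack',cv2.minAreaRect(P[r][:,:2].astype(np.float32)))
```

```text
t 3.9 gp [0.566, -0.162, 0.1549] down [0.0, 0.001, -1.0] jawyaw 73.0 F [-0.3, 1.0, 0.5] M [0.05, 0.02, -0.03] w 0.0849 q7 [0.16, 0.58, 0.03, 1.78, -0.02, 0.78, 1.47]
spigot_mid [([0.5686, -0.1623, 0.057], 0.88, [271.0, 220.0]), ([0.4485, -0.1519, 0.0555], 0.8, [232.0, 48.0]), ([0.4525, -0.2557, 0.046], 0.68, [97.0, 104.0]), ([0.46, -0.0549, 0.0491], 0.55, [379.0, 21.0]), ([0.5693, -0.1665, 0.0124], 0.18, [266.0, 205.0])]
pin_tall_mid [([0.5705, -0.2456, 0.0562], 0.94, [170.0, 251.0])]
rack []
1047 [ 0.56748807 -0.1626904   0.08631519] ((0.5684958696365356, -0.1629345566034317), (0.022010430693626404, 0.02254823036491871), 82.60494232177734)
flange ((0.5687720775604248, -0.16553133726119995), 0.03251374512910843)
rack ((0.5654537677764893, -0.24633938074111938), (0.2572196125984192, 0.08084612339735031), 87.66653442382812)
```

View pics/w2.png

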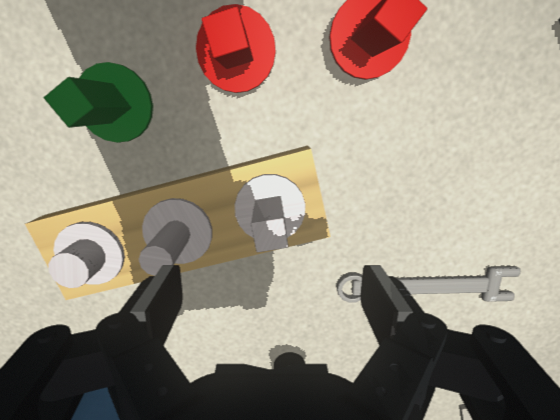

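The grey square head in the rack sits at pixel (269,225), next to the round tall pin (178,240) and short pin (85,255). The red and green ones stand on the table. The centre came out at (0.568,-0.163), with head faces at 82.6°.

Run:
```python
from h import *
plan([.5683,-.1628,.062],82.6)
```

```text
offset cm [9.3, -0.0, 0.23] twist [-0.1671, 0.0004, -0.0005] deg 9.6
```

Call:
apply_moves --fingers '[6, 6, 6, 6, 6, 6, 2, 1.5, 1.5, 1.5, 1.5, 1.5]' --offset '[[0, 0, 0.23], [2, 0, 0.23], [4.5, 0, 0.23], [7, 0, 0.23], [9.3, 0, 0.23], [9.3, 0, 0.23], [9.3, 0, 0.23], [9.3, 0, 0.23], [9.3, 0, 0.23], [9.3, 0, 0.23], [9.3, 0, 0.23], [9.3, 0, 0.23]]' --twist '[[-0.1, 0, 0], [-0.167, 0, 0], [-0.167, 0, 0], [-0.167, 0, 0], [-0.167, 0, 0], [-0.167, 0, 0], [-0.167, 0, 0], [-0.167, 0, 0], [-0.167, 0, 0], [-0.167, 0, 0], [-0.167, 0, 0], [-0.167, 0, 0]]' --force 60

```text
clock: 5.3
ee_pos: [0.5688, -0.1628, 0.2185]
eef_rot: [0.046, 0.705, -0.046, 0.707]
force: [0.1, 1.2, 6.3]
grip_width: 0.0217
```

Run:
```python
from h import *
where()
# present to scene camera: tilt nose toward camera
g=np.array([.66,.05,.36]); c=np.array([1.035,.188,.626]); v=c-g; print(np.linalg.norm(v))
h=np.array([v[0],v[1],0]);h/=np.linalg.norm(h); ax=np.cross([0,0,-1],h)
for t in (40,): plan(g,82.6,ax*np.radians(t)); plan(g,82.6)
```

```text
t 5.3 gp [0.5692, -0.1628, 0.0635] down [0.003, 0.0, -1.0] jawyaw 82.6 F [0.1, 1.2, 6.3] M [0.12, 0.24, -0.01] w 0.0217 q7 [0.19, 0.72, -0.02, 1.82, 0.02, 0.6, 1.6]
0.4800260409602795
offset cm [-26.03, 17.67, -2.46] twist [0.0002, -0.6162, 0.3231] deg 39.9
offset cm [-29.63, 22.29, 6.38] twist [-0.0001, 0.0025, -0.0004] deg 0.1
```

Run:
```python
from h import *
g=np.array([.72,.08,.55]); c=np.array([1.035,.188,.626]); v=c-g; print(np.linalg.norm(v))
h=np.array([v[0],v[1],0]);h/=np.linalg.norm(h); ax=np.cross([0,0,-1],h)
plan(g,82.6,ax*np.radians(45)); print(proj('scene',g))
```

```text
0.34156258577309073
offset cm [-44.1, 21.18, 2.15] twist [0.0002, -0.7015, 0.3479] deg 44.9
[277.34219869 -15.4777044 ]
```

Run:
```python
from h import *
c=np.array([1.035,.188,.626])
for g in ([.70,.05,.45],[.7,.07,.47],[.68,.05,.44]):
    g=np.array(g);v=c-g
    h=np.array([v[0],v[1],0]);h/=np.linalg.norm(h); ax=np.cross([0,0,-1],h)
    print(np.linalg.norm(v),proj('scene',g),proj('scene',g+.07*h));plan(g,82.6,ax*np.radians(60));
```

```text
0.4027964746618321 [256.07906577  91.19380702] [257.83568149 128.45686802]
offset cm [-30.9, 16.14, -1.3] twist [0.0004, -0.9064, 0.5198] deg 59.9
0.38792396162134657 [274.90367832  74.19500556] [275.32735185 111.01289961]
offset cm [-32.9, 18.74, -1.89] twist [0.0004, -0.9322, 0.4718] deg 59.9
0.42386908356236586 [263.44299381  91.82698704] [264.62608907 127.0686432 ]
offset cm [-29.91, 16.11, -3.42] twist [0.0004, -0.9166, 0.5015] deg 59.9
```

Lift straight up first, then present it to the scene camera.

Call:
apply_moves --fingers '[1.5, 1.5, 1.5, 1.5, 1.5, 1.5, 1.5, 1.5, 1.5, 1.5, 1.5, 1.5, 1.5, 1.5]' --offset '[[-1.5, 0, 0], [-5, 0, 0], [-9, 0, 0], [-13, 3, 0], [-17, 6, 0], [-21, 9, 0], [-25, 12, 0], [-29, 15, -0.5], [-31, 16.1, -1.3], [-31, 16.1, -1.3], [-31, 16.1, -1.3], [-31, 16.1, -1.3], [-31, 16.1, -1.3], [-31, 16.1, -1.3]]' --twist '[[0, 0, 0], [0, 0, 0], [0, 0, 0], [0, -0.12, 0.07], [0, -0.24, 0.14], [0, -0.36, 0.21], [0, -0.48, 0.28], [0, -0.6, 0.35], [0, -0.72, 0.42], [0, -0.84, 0.48], [0, -0.906, 0.52], [0, -0.906, 0.52], [0, -0.906, 0.52], [0, -0.906, 0.52]]'

```text
clock: 6.7
ee_pos: [0.5786, -0.0048, 0.5402]
eef_rot: [0.195, 0.301, 0.116, 0.926]
force: [-1.0, -0.2, -1.8]
grip_width: 0.0215
```

Run:
```python
from h import *
where()
im,d=snap('scene'); p,R,s=tool(); n=p+R.apply([.155+.05,0,0]); u,v=proj('scene',n).astype(int); print(u,v)
c=im[max(v-75,0):v+75,max(u-90,0):u+90,::-1]; cv2.imwrite('pics/s2.png',cv2.resize(c,None,fx=4,fy=4,interpolation=cv2.INTER_CUBIC))
```

```text
t 6.7 gp [0.7013, 0.0468, 0.4608] down [0.792, 0.332, -0.512] jawyaw 96.2 F [-1.0, -0.2, -1.8] M [-0.48, 1.1, 0.01] w 0.0215 q7 [0.64, 0.25, -0.76, 1.91, -1.18, 0.16, 2.52]
254 127
```

View pics/s2.png

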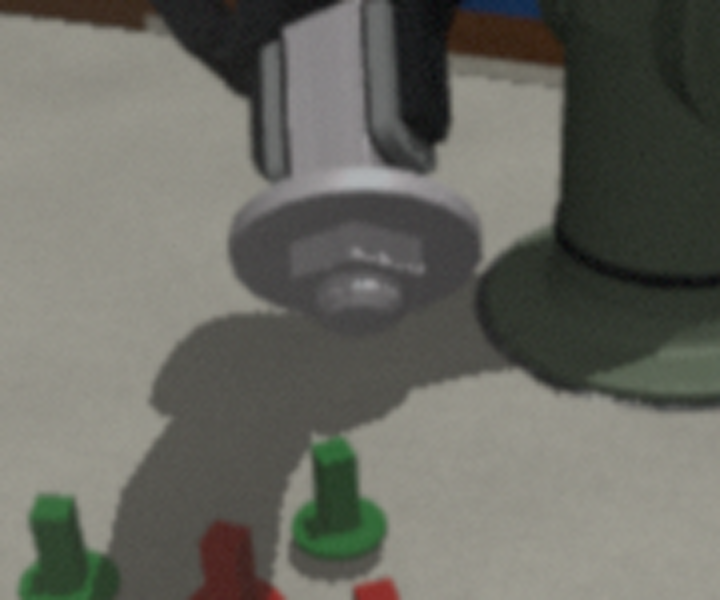

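The hexagon shows under the flange, with its outline from (290,240) to (422,270) and a top corner at (358,222). I'll overlay both model hypotheses.

Run:
```python
from h import *
im,d=snap('scene'); p,R,s=tool(); n=p+R.apply([.205,0,0]); u,v=proj('scene',n).astype(int)
x0,y0=max(u-90,0),max(v-75,0)
out=[]
for ang in(0,30):
    c=cv2.resize(im[y0+25:y0+90,x0+45:x0+130,::-1],None,fx=4.6,fy=4.6,interpolation=cv2.INTER_CUBIC); o=np.array([x0+45,y0+25])
    # gp on head ~ .062+; axial distance gp->flange underside: head-flange bottom at z .024 when gp z .0635
    for ax,col in((.155+.0395,(0,255,0)),(.155+.0485,(0,0,255))):
        h=hexpts([0,0],ang,.030)
        pts=[(proj('scene',p+R.apply([ax,a,b]))-o+.5)*4.6 for a,b in h]
        cv2.polylines(c,[np.array(pts).astype(np.int32)],True,col,1)
    a=np.linspace(0,6.28,40); pts=[(proj('scene',p+R.apply([.1945,.03*np.cos(q),.03*np.sin(q)]))-o+.5)*4.6 for q in a]
    cv2.polylines(c,[np.array(pts).astype(np.int32)],True,(255,0,0),1)
    out.append(c)
cv2.imwrite('pics/s3.png',np.hstack(out)); print(np.hstack(out).shape)
```

```text
(299, 782, 3)
```

View pics/s3.png

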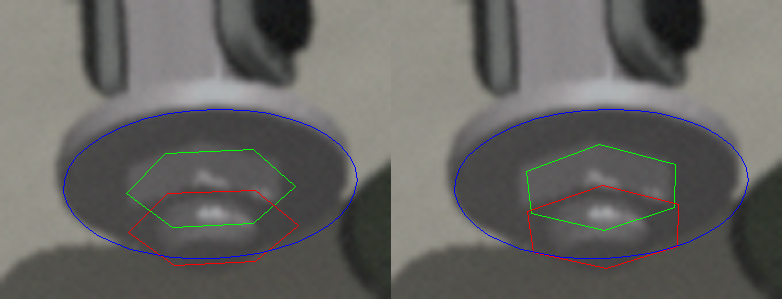

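The 30° hypothesis (right panel) fits: one apex up, width about 150 px against 149 px modelled. So the hex flats face 90° from the jaw axis, and the jaw yaw must be 98.5°.

Run:
```python
from h import *
plan([.5253,.1522,.12],98.5);
```

```text
offset cm [14.58, 3.29, -27.41] twist [-0.2464, 0.9589, -0.3888] deg 60.9
```

Call:
apply_moves --fingers '[1.5, 1.5, 1.5, 1.5, 1.5, 1.5, 1.5, 1.5, 1.5, 1.5, 1.5, 1.5, 1.5, 1.5]' --offset '[[1.4, 0.3, -2.7], [2.8, 0.7, -5.4], [4.2, 1, -8.2], [5.6, 1.3, -11], [7, 1.6, -13.7], [8.4, 2, -16.4], [10, 2.3, -19.2], [11.4, 2.6, -22], [13, 3, -24.7], [14.6, 3.3, -27.4], [14.6, 3.3, -27.4], [14.6, 3.3, -27.4], [14.6, 3.3, -27.4], [14.6, 3.3, -27.4]]' --twist '[[-0.025, 0.096, -0.039], [-0.05, 0.19, -0.078], [-0.074, 0.288, -0.117], [-0.1, 0.384, -0.156], [-0.123, 0.48, -0.194], [-0.148, 0.575, -0.233], [-0.172, 0.67, -0.272], [-0.197, 0.767, -0.311], [-0.222, 0.863, -0.35], [-0.246, 0.959, -0.389], [-0.246, 0.959, -0.389], [-0.246, 0.959, -0.389], [-0.246, 0.959, -0.389], [-0.246, 0.959, -0.389]]'

```text
clock: 8.2
ee_pos: [0.5259, 0.1512, 0.2765]
eef_rot: [-0.051, 0.704, 0.052, 0.706]
force: [-0.3, 0.3, -1.6]
grip_width: 0.0211
```

Run:
```python
from h import *
where(); plan([.5253,.1522,.083],98.5)
```

```text
t 8.2 gp [0.5264, 0.1514, 0.1215] down [0.003, 0.002, -1.0] jawyaw 98.38 F [-0.3, 0.3, -1.6] M [-0.02, -0.0, -0.0] w 0.0211 q7 [-0.55, 0.59, 0.23, 1.92, -0.21, 0.65, 1.52]
offset cm [3.85, 0.11, -0.06] twist [-0.0021, 0.0035, -0.0011] deg 0.2
```

Call:
apply_moves --fingers '[1.5, 1.5, 1.5, 1.5, 1.5]' --offset '[[1.5, 0.11, -0.06], [3, 0.11, -0.06], [3.85, 0.11, -0.06], [3.85, 0.11, -0.06], [3.85, 0.11, -0.06]]' --twist '[[-0.002, 0.003, -0.001], [-0.002, 0.003, -0.001], [-0.002, 0.003, -0.001], [-0.002, 0.003, -0.001], [-0.002, 0.003, -0.001]]'

```text
clock: 8.7
ee_pos: [0.5254, 0.152, 0.2381]
eef_rot: [-0.052, 0.705, 0.052, 0.705]
force: [0.2, -0.1, -0.8]
grip_width: 0.0216
```

Run:
```python
from h import *
where(); plan([.5253,.1522,.074],98.5)
```

```text
t 8.7 gp [0.5255, 0.152, 0.0831] down [0.001, 0.0, -1.0] jawyaw 98.47 F [0.2, -0.1, -0.8] M [-0.04, -0.05, 0.0] w 0.0216 q7 [-0.54, 0.65, 0.2, 1.94, -0.23, 0.57, 1.54]
offset cm [0.91, 0.02, -0.01] twist [-0.0006, 0.0006, -0.0001] deg 0.0
```

Call:
apply_moves --fingers '[1.5, 1.5, 1.5, 1.5]' --offset '[[0.3, 0.02, 0], [0.6, 0.02, 0], [0.9, 0.02, 0], [0.9, 0.02, 0]]' --twist '[[0, 0, 0], [0, 0, 0], [0, 0, 0], [0, 0, 0]]'

```text
clock: 9.1
ee_pos: [0.5252, 0.1522, 0.2288]
eef_rot: [-0.052, 0.705, 0.052, 0.705]
force: [0.8, -0.2, -1.7]
grip_width: 0.0212
```

Call:
apply_moves --fingers '[1.5, 1.5, 1.5]' --offset '[[0.1, 0, 0], [0.2, 0, 0], [0.2, 0, 0]]' --twist '[[0, 0, 0], [0, 0, 0], [0, 0, 0]]'

```text
clock: 9.4
ee_pos: [0.5252, 0.1522, 0.2267]
eef_rot: [-0.052, 0.705, 0.052, 0.705]
force: [0.1, -0.9, -2.1]
grip_width: 0.0216
```

Call:
apply_moves --fingers '[1.5, 1.5, 1.5]' --offset '[[0.05, 0, 0], [0.1, 0, 0], [0.1, 0, 0]]' --twist '[[0, 0, 0], [0, 0, 0], [0, 0, 0]]'

```text
clock: 9.7
ee_pos: [0.5252, 0.1522, 0.2256]
eef_rot: [-0.052, 0.705, 0.052, 0.705]
force: [-0.0, 0.2, -1.8]
grip_width: 0.0213
```

Call:
apply_moves --fingers '[1.5, 1.5, 1.5]' --offset '[[0.05, 0, 0], [0.1, 0, 0], [0.1, 0, 0]]' --twist '[[0, 0, 0], [0, 0, 0], [0, 0, 0]]'

```text
clock: 10.0
ee_pos: [0.5252, 0.1522, 0.2245]
eef_rot: [-0.052, 0.705, 0.052, 0.705]
force: [-0.2, -1.2, -1.8]
grip_width: 0.0213
```

Call:
apply_moves --fingers '[1.5, 1.5, 1.5, 1.5]' --offset '[[0.05, 0, 0], [0.1, 0, 0], [0.15, 0, 0], [0.15, 0, 0]]' --twist '[[0, 0, 0], [0, 0, 0], [0, 0, 0], [0, 0, 0]]'

```text
clock: 10.4
ee_pos: [0.5252, 0.1522, 0.223]
eef_rot: [-0.052, 0.705, 0.052, 0.705]
force: [-0.4, 0.5, -1.1]
grip_width: 0.0214
```

Call:
apply_moves --fingers '[1.5, 1.5, 1.5, 1.5]' --offset '[[0.05, 0, 0], [0.1, 0, 0], [0.15, 0, 0], [0.15, 0, 0]]' --twist '[[0, 0, 0], [0, 0, 0], [0, 0, 0], [0, 0, 0]]'

```text
clock: 10.8
ee_pos: [0.5252, 0.1522, 0.2214]
eef_rot: [-0.052, 0.705, 0.052, 0.705]
force: [-0.5, 0.3, -1.3]
grip_width: 0.0215
```

Call:
apply_moves --fingers '[1.5, 1.5, 1.5, 1.5]' --offset '[[0.05, 0, 0], [0.1, 0, 0], [0.15, 0, 0], [0.15, 0, 0]]' --twist '[[0, 0, 0], [0, 0, 0], [0, 0, 0], [0, 0, 0]]'

```text
clock: 11.2
ee_pos: [0.5252, 0.1522, 0.2199]
eef_rot: [-0.052, 0.705, 0.052, 0.705]
force: [0.1, 0.4, -1.6]
grip_width: 0.0213
```

Call:
apply_moves --fingers '[1.5, 1.5, 1.5]' --offset '[[0.05, 0, 0], [0.1, 0, 0], [0.1, 0, 0]]' --twist '[[0, 0, 0], [0, 0, 0], [0, 0, 0]]'

```text
clock: 11.5
ee_pos: [0.5251, 0.1522, 0.2188]
eef_rot: [-0.052, 0.705, 0.052, 0.705]
force: [-0.2, -0.7, -1.4]
grip_width: 0.0216
```

Call:
apply_moves --fingers '[1.5, 1.5]' --offset '[[0.05, 0, 0], [0.05, 0, 0]]' --twist '[[0, 0, 0], [0, 0, 0]]'

```text
clock: 11.7
ee_pos: [0.5251, 0.1521, 0.2185]
eef_rot: [-0.052, 0.705, 0.052, 0.705]
force: [-2.3, -0.8, 6.4]
grip_width: 0.0214
```

Contact came right at the expected home height (gp 0.0635, the same as in the rack). Releasing, lifting, then checking.

Call:
apply_moves --fingers '[4.5, 4.5, 4.5, 4.5, 4.5, 4.5, 4.5, 4.5, 4.5]' --offset '[[-0.05, 0, 0], [-0.05, 0, 0], [-0.05, 0, 0], [-0.05, 0, 0], [-2, 0, 0], [-5, 0, 0], [-8, 0, 0], [-8, 0, 0], [-8, 0, 0]]' --twist '[[0, 0, 0], [0, 0, 0], [0, 0, 0], [0, 0, 0], [0, 0, 0], [0, 0, 0], [0, 0, 0], [0, 0, 0], [0, 0, 0]]'

```text
clock: 12.6
ee_pos: [0.5251, 0.1523, 0.2988]
eef_rot: [-0.052, 0.705, 0.052, 0.705]
force: [-1.1, -0.1, -0.7]
grip_width: 0.045
```

Run:
```python
from h import *
where()
im,d=snap('wrist','w4.png'); P=cloud('wrist',d)
h=(d>0)&(np.hypot(P[...,0]-.5244,P[...,1]-.1521)<.032)
Q=P[h]; 
t=Q[Q[:,2]>.08]; print('head top',len(t),np.median(t,0),cv2.minAreaRect(t[:,:2].astype(np.float32)))
f=Q[(Q[:,2]<.04)&(Q[:,2]>.02)]; print('flange z',np.percentile(f[:,2],[5,25,50,75,95]))
A=np.c_[f[:,:2]-[.5244,.1521],np.ones(len(f))]; k=abs(f[:,2]-np.median(f[:,2]))<.003
print('plane',np.linalg.lstsq(A[k],f[k,2],rcond=None)[0])
k=(d>0)&(P[...,2]>.072)&(P[...,2]<.082)&(np.hypot(P[...,0]-.486,P[...,1]-.256)<.03); print('cap',cv2.minEnclosingCircle(P[k][:,:2].astype(np.float32)))
plan([.4864,.2556,.14],108.66)
```

```text
t 12.6 gp [0.5252, 0.1523, 0.1438] down [0.001, 0.0, -1.0] jawyaw 98.48 F [-1.1, -0.1, -0.7] M [-0.04, -0.02, 0.02] w 0.045 q7 [-0.57, 0.55, 0.24, 1.91, -0.2, 0.7, 1.51]
head top 20847 [0.51150137 0.15076913 0.20461129] ((0.5198251008987427, 0.1508493274450302), (0.032718226313591, 0.06133474409580231), 8.830321311950684)
flange z [0.02571033 0.02925757 0.02975807 0.03021381 0.03111678]
plane [0.00139638 0.00129426 0.02979247]
cap ((0.4861069619655609, 0.25613391399383545), 0.010329003445804119)
offset cm [0.31, 10.79, -2.29] twist [-0.1776, -0.0006, -0.0001] deg 10.2
```

View pics/w4.png

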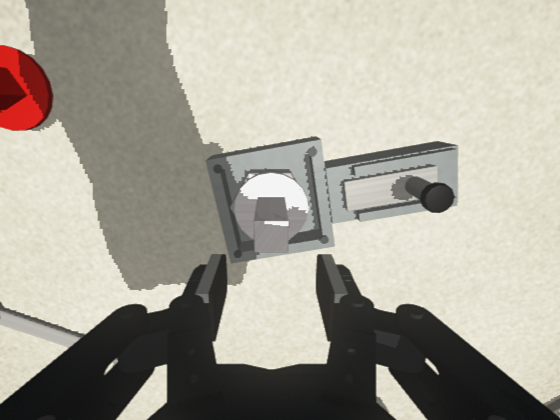

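The spigot stands upright in the pocket at (270,215) with its flange top flat at 29.8 mm (30 expected), so it is home. The knob is at (436,197). Now over the knob with a 5 cm opening.

Call:
apply_moves --fingers '[5, 5, 5, 5, 5, 5, 5, 5, 5]' --offset '[[0, 4, -0.8], [0, 8, -1.6], [0, 10.8, -2.3], [0, 10.8, -2.3], [2, 10.8, -2.3], [4.5, 10.8, -2.3], [7, 10.8, -2.3], [8.3, 10.8, -2.3], [8.3, 10.8, -2.3]]' --twist '[[-0.06, 0, 0], [-0.12, 0, 0], [-0.178, 0, 0], [-0.178, 0, 0], [-0.178, 0, 0], [-0.178, 0, 0], [-0.178, 0, 0], [-0.178, 0, 0], [-0.178, 0, 0]]'

```text
clock: 13.55
ee_pos: [0.4859, 0.2548, 0.2132]
eef_rot: [-0.115, 0.699, 0.114, 0.696]
force: [-0.1, -0.0, -0.6]
grip_width: 0.0501
```

Call:
apply_moves --fingers '[1, 1, 1, 1, 1, 1]' --offset '[[0, 0, 0], [0, 0, 0], [0, 0, 0], [0, 0, 0], [0, 0, 0], [0, 0, 0]]' --twist '[[0, 0, 0], [0, 0, 0], [0, 0, 0], [0, 0, 0], [0, 0, 0], [0, 0, 0]]' --force 25

```text
clock: 14.15
ee_pos: [0.4861, 0.2548, 0.2139]
eef_rot: [-0.115, 0.699, 0.114, 0.697]
force: [0.1, -2.0, 7.8]
grip_width: 0.0188
```

Run:
```python
from h import *
where()
e=np.radians(18.66); ey=np.array([-np.sin(e),np.cos(e)]); pk=np.array([.5217,.1539])
p,R,s=tool(); g=p+R.apply([.155,0,0]); r=g[:2]-pk; print('along',r@ey,'travel',.112-r@ey,'lat',r@[np.cos(e),np.sin(e)])
t=np.r_[g[:2]-ey*(.038-(.112-r@ey)),g[2]]; plan(t,108.66)
```

```text
t 14.15 gp [0.4857, 0.2546, 0.0589] down [-0.003, -0.002, -1.0] jawyaw 108.63 F [0.1, -2.0, 7.8] M [-0.45, 0.09, -0.0] w 0.0188 q7 [-0.7, 0.69, 0.15, 1.94, -0.19, 0.53, 1.48]
along 0.10688042205013548 travel 0.0051195779498645205 lat -0.0019091182979873028
offset cm [0.0, -3.3, -0.05] twist [-0.0006, -0.0031, 0.0008] deg 0.2
```

Call:
apply_moves --fingers '[1, 1, 1, 1]' --offset '[[-0.3, 0, 0], [-0.3, 0, 0], [-0.3, 0, 0], [-0.3, 0, 0]]' --twist '[[0, 0, 0], [0, 0, 0], [0, 0, 0], [0, 0, 0]]'

```text
clock: 14.55
ee_pos: [0.4857, 0.2547, 0.2166]
eef_rot: [-0.115, 0.699, 0.114, 0.696]
force: [-2.6, -1.4, -12.8]
grip_width: 0.0184
```

The fingers are holding the wider cap (pads reach up to it), which is fine for sliding. Relax the vertical force and slide.

Call:
apply_moves --fingers '[1, 1, 1, 1, 1, 1, 1, 1, 1]' --offset '[[0.15, 0, 0], [0.15, -0.5, 0], [0.15, -1, 0], [0.15, -1.5, 0], [0.15, -2, 0], [0.15, -2.5, 0], [0.15, -3, 0], [0.15, -3.3, 0], [0.15, -3.3, 0]]' --twist '[[0, 0, 0], [0, 0, 0], [0, 0, 0], [0, 0, 0], [0, 0, 0], [0, 0, 0], [0, 0, 0], [0, 0, 0], [0, 0, 0]]'

```text
clock: 15.45
ee_pos: [0.4964, 0.2231, 0.216]
eef_rot: [-0.115, 0.699, 0.114, 0.696]
force: [-6.4, -3.6, 11.8]
grip_width: 0.0188
```

Call:
apply_moves --fingers '[1, 1, 1]' --offset '[[0, -0.1, 0], [0, -0.2, 0], [0, -0.2, 0]]' --twist '[[0, 0, 0], [0, 0, 0], [0, 0, 0]]'

```text
clock: 15.75
ee_pos: [0.4966, 0.2224, 0.2163]
eef_rot: [-0.115, 0.699, 0.115, 0.696]
force: [-7.9, 7.2, -1.4]
grip_width: 0.0187
```

Call:
apply_moves --fingers '[1, 1, 1]' --offset '[[0, -0.1, 0], [0, -0.15, 0], [0, -0.15, 0]]' --twist '[[0, 0, 0], [0, 0, 0], [0, 0, 0]]'

```text
clock: 16.05
ee_pos: [0.4966, 0.2222, 0.2164]
eef_rot: [-0.114, 0.699, 0.116, 0.696]
force: [-5.3, 6.6, -6.8]
grip_width: 0.0186
```

Run:
```python
from h import *
where()
e=np.radians(18.66); ey=np.array([-np.sin(e),np.cos(e)]); pk=np.array([.5217,.1539])
p,R,s=tool(); g=p+R.apply([.155,0,0]); r=g[:2]-pk; print('travel',.112-r@ey,'F along closing',-s['force'][:2]@ey)
```

```text
t 16.05 gp [0.4959, 0.2224, 0.0614] down [-0.005, 0.001, -1.0] jawyaw 108.75 F [-5.3, 6.6, -6.8] M [1.31, 1.16, 0.04] w 0.0186 q7 [-0.63, 0.68, 0.14, 1.95, -0.19, 0.53, 1.54]
travel 0.038848931379350485 F along closing -7.966383126127969
```

Call:
apply_moves --fingers '[5, 5, 5, 5, 5, 5, 5, 5, 5, 5]' --offset '[[0, 0, 0], [0, 0, 0], [0, 0, 0], [0, 0, 0], [-2, 0, 0], [-5, 0, 0], [-8, 0, 0], [-8, -1.5, 0], [-8, -3, 0], [-8, -3, 0]]' --twist '[[0, 0, 0], [0, 0, 0], [0, 0, 0], [0, 0, 0], [0, 0, 0], [0, 0, 0], [0, 0, 0], [0, 0, 0], [0, 0, 0], [0, 0, 0]]'

```text
clock: 17.05
ee_pos: [0.5072, 0.191, 0.2958]
eef_rot: [-0.114, 0.7, 0.114, 0.696]
force: [-0.2, -0.7, 0.4]
grip_width: 0.05
```

Run:
```python
from h import *
where()
im,d=snap('wrist','w5.png'); P=cloud('wrist',d)
k=(d>0)&(P[...,2]>.072)&(P[...,2]<.082)&(np.hypot(P[...,0]-.498,P[...,1]-.224)<.025); c,r=cv2.minEnclosingCircle(P[k][:,:2].astype(np.float32))
e=np.radians(18.66); ey=np.array([-np.sin(e),np.cos(e)]); pk=np.array([.5217,.1539]); print('cap',c,r,'travel',.112-(np.array(c)-pk)@ey)
f=P[(d>0)&(np.hypot(P[...,0]-.5244,P[...,1]-.1521)<.03)&(P[...,2]<.045)]
print('flange/bolt z hist',np.histogram(f[:,2]*1000,bins=[20,24,27,29,31,33,36,38,40,45]))
```

```text
t 17.05 gp [0.5064, 0.191, 0.1408] down [-0.005, -0.0, -1.0] jawyaw 108.58 F [-0.2, -0.7, 0.4] M [-0.01, -0.03, -0.06] w 0.05 q7 [-0.61, 0.55, 0.19, 1.92, -0.16, 0.69, 1.57]
cap (0.4965800642967224, 0.22493726015090942) 0.00995265506207943 travel 0.03665972870541449
flange/bolt z hist (array([  32,   37,   74, 1901,  298,   41,   38,  118,   79]), array([20, 24, 27, 29, 31, 33, 36, 38, 40, 45]))
```

View pics/w5.png

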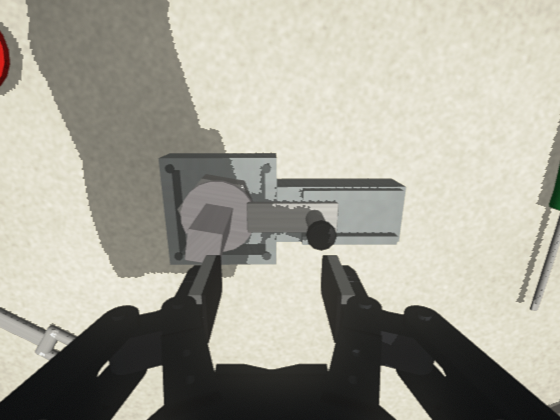

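The bolt's tip now reaches over the flange (knob at (321,235), spigot at (212,215)). Measured travel is 36.7 mm, with 1–2 mm uncertainty. I'll push the knob from behind with closed fingers to confirm the end stop.

Run:
```python
from h import *
e=np.radians(18.66); ey=np.array([-np.sin(e),np.cos(e)]); g=np.array([.4966,.2249])+.040*ey
plan([*g,.12],108.66);plan([*g,.063],108.66)
```

```text
offset cm [2.07, 7.42, 0.08] twist [-0.0007, -0.0051, -0.0021] deg 0.3
offset cm [7.77, 7.41, 0.11] twist [-0.0007, -0.0051, -0.0021] deg 0.3
```

Call:
apply_moves --fingers '[0, 0, 0, 0, 0, 0, 0, 0, 0]' --offset '[[0, 4, 0.1], [0, 7.4, 0.1], [0, 7.4, 0.1], [0, 7.4, 0.1], [2, 7.4, 0.1], [4.5, 7.4, 0.1], [7, 7.4, 0.1], [7.8, 7.4, 0.1], [7.8, 7.4, 0.1]]' --twist '[[0, -0.005, -0.002], [0, -0.005, -0.002], [0, -0.005, -0.002], [0, -0.005, -0.002], [0, -0.005, -0.002], [0, -0.005, -0.002], [0, -0.005, -0.002], [0, -0.005, -0.002], [0, -0.005, -0.002]]'

```text
clock: 18.0
ee_pos: [0.4838, 0.2618, 0.2168]
eef_rot: [-0.114, 0.699, 0.114, 0.697]
force: [-0.2, -0.1, 0.2]
grip_width: 0.0001
```

Call:
apply_moves --fingers '[0, 0, 0, 0, 0]' --offset '[[0, -0.4, 0], [0, -0.8, 0], [0, -1.2, 0], [0, -1.4, 0], [0, -1.4, 0]]' --twist '[[0, 0, 0], [0, 0, 0], [0, 0, 0], [0, 0, 0], [0, 0, 0]]'

```text
clock: 18.5
ee_pos: [0.4885, 0.2481, 0.2172]
eef_rot: [-0.114, 0.698, 0.114, 0.697]
force: [-0.7, -0.8, 0.2]
grip_width: -0.0001
```

Now at 25 mm behind the knob; no contact yet.

Call:
apply_moves --fingers '[0, 0, 0, 0]' --offset '[[0, -0.15, 0], [0, -0.3, 0], [0, -0.4, 0], [0, -0.4, 0]]' --twist '[[0, 0, 0], [0, 0, 0], [0, 0, 0], [0, 0, 0]]'

```text
clock: 18.9
ee_pos: [0.4895, 0.2453, 0.2173]
eef_rot: [-0.114, 0.698, 0.114, 0.697]
force: [-3.0, 5.8, 1.0]
grip_width: 0.0003
```

Call:
apply_moves --fingers '[0, 0, 0, 0]' --offset '[[0, -0.1, 0], [0, -0.2, 0], [0, -0.3, 0], [0, -0.3, 0]]' --twist '[[0, 0, 0], [0, 0, 0], [0, 0, 0], [0, 0, 0]]'

```text
clock: 19.3
ee_pos: [0.4897, 0.2445, 0.2173]
eef_rot: [-0.114, 0.698, 0.116, 0.697]
force: [-6.8, 14.3, 1.3]
grip_width: 0.0002
```

15.8 N against a 2 N bolt: it's on its stop. Back off, rise and check.

Call:
apply_moves --fingers '[0, 0, 0, 0, 0, 0, 0, 0, 0]' --offset '[[0, 0.6, 0], [0, 1.4, 0], [0, 1.4, 0], [-3, 1.4, 0], [-7, 1.4, 0], [-8, 0, 0], [-8, -3, 0], [-8, -5.4, 0], [-8, -5.4, 0]]' --twist '[[0, 0, 0], [0, 0, 0], [0, 0, 0], [0, 0, 0], [0, 0, 0], [0, 0, 0], [0, 0, 0], [0, 0, 0], [0, 0, 0]]'

```text
clock: 20.2
ee_pos: [0.5082, 0.1895, 0.2972]
eef_rot: [-0.113, 0.699, 0.114, 0.697]
force: [-0.6, -0.2, -0.1]
grip_width: -0.0001
```

Run:
```python
from h import *
where()
im,d=snap('wrist','w6.png'); P=cloud('wrist',d)
k=(d>0)&(P[...,2]>.072)&(P[...,2]<.082)&(np.hypot(P[...,0]-.498,P[...,1]-.224)<.025); c,r=cv2.minEnclosingCircle(P[k][:,:2].astype(np.float32))
e=np.radians(18.66); ey=np.array([-np.sin(e),np.cos(e)]); pk=np.array([.5217,.1539]); print('cap',c,r,'travel',.112-(np.array(c)-pk)@ey)
f=P[(d>0)&(np.hypot(P[...,0]-.5244,P[...,1]-.1521)<.03)&(P[...,2]<.045)]
print('flange z',np.median(f[(f[:,2]>.027)&(f[:,2]<.033),2]))
im,d=snap('top','top2.png');cv2.imwrite('pics/top2.png',cv2.resize(im[130:280,110:460,::-1],None,fx=2.2,fy=2.2))
```

```text
t 20.2 gp [0.5079, 0.1896, 0.1422] down [-0.002, 0.001, -1.0] jawyaw 108.47 F [-0.6, -0.2, -0.1] M [-0.0, -0.01, -0.03] w -0.0001 q7 [-0.6, 0.55, 0.19, 1.92, -0.16, 0.69, 1.57]
cap (0.49661222100257874, 0.2258942425251007) 0.010087818838655949 travel 0.035763339775037
flange z 0.030301133649112723
```

View pics/w6.png

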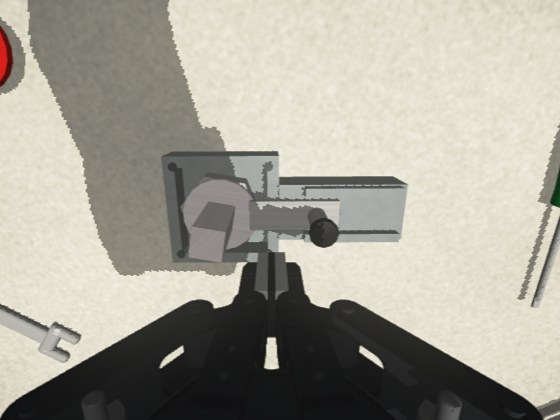

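Force says end stop, camera says 36 mm. I'll cross-check with the bolt's tip, which should be 22 mm from the pocket centre when fully across.

Run:
```python
from h import *
e=np.radians(18.66); ex=np.array([np.cos(e),np.sin(e)]); ey=np.array([-ex[1],ex[0]])
for n in('wrist','top','scene'):
    im,d=snap(n); P=cloud(n,d); r=P[...,:2]-[.5217,.1539]; a=r@ex;b=r@ey; z=P[...,2]; ok=d>0
    w=ok&(abs(z-.0285)<.002)&(abs(a)<.05)&(b>-.05)&(b<-.03); w2=ok&(abs(z-.028)<.003)&(abs(a)>.03)&(abs(a)<.05)&(b>0)&(b<.055)
    tr=ok&(z>.03)&(z<.041)&(abs(a)<.03)&(b>.06)&(b<.16)
    t=ok&(abs(z-.0385)<.002)&(abs(a)<.008)&(b<.05)&(b>.012)
    k=ok&(z>.072)&(z<.082)&(abs(a)<.03)&(b>.04)&(b<.13)
    pc=lambda m,q:np.percentile(b[m],q).round(4) if m.any() else None
    print(n,'foot b from',pc(w,2),'to',pc(w2,98),'| track end',pc(tr,98.),'| tip',pc(t,2),'n',t.sum(),'| cap centre',(pc(k,2)+pc(k,98))/2 if k.any() else None,'a',np.median(a[k]).round(4) if k.any() else 0)
```

```text
wrist foot b from -0.0436 to 0.0452 | track end 0.1445 | tip 0.024 n 665 | cap centre 0.0747 a -0.0016
top foot b from -0.0469 to 0.0423 | track end 0.1408 | tip 0.0204 n 88 | cap centre 0.07175000000000001 a -0.0024
scene foot b from -0.0471 to 0.0423 | track end 0.1418 | tip 0.0203 n 75 | cap centre 0.07114999999999999 a 0.0022
```

Taken relative to the foot in the same image, all three cameras put the knob 73.6–74.1 mm from the pocket centre, so travel is about 38 mm and the bolt is fully across.

Run:
```python
from h import *
where(); print(bot.close_job())
```

```text
t 20.45 gp [0.5065, 0.1942, 0.142] down [-0.003, 0.003, -1.0] jawyaw 108.78 F [-0.4, 0.1, 0.1] M [0.02, -0.01, -0.01] w 0.0 q7 [-0.61, 0.55, 0.19, 1.92, -0.16, 0.69, 1.57]
the job is handed in; nothing more can be done
None
```

The spigot is home in the mast foot with the bolt fully across over its flange. I let go and handed the job in at 20.5 s with the gripper clear of everything.

- **Fitting the spigot:** I took it from the rack, checked in the scene camera which way its hexagon faces, and turned it to match the hole measured in the wrist camera. It dropped in at the first try. The highest force I read was about 8 N, at the last contact when the flange met the seat. I read force only at the end of each move.
- **Home before bolting:** the flange top measured flat at 29.8 mm (30 expected) before I touched the bolt, and 30.3 mm afterwards.
- **Bolt:** I slid it by its knob. Pushing it again from behind met about 16 N without further travel, so it is on its stop.
- **A check that disagreed:** the first camera readings of the bolt's travel were 35.8–36.7 mm instead of 38. Measured relative to the foot in the same picture, all three cameras gave about 38 mm, so I put the difference down to calibration error.
- **Not re-checked:** I did not view the rack again at the end. The other two fittings were never gripped or moved on purpose.

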